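# Slide the drip tray home into the coffee machine

## Task

Put the coffee machine's drip tray back, only by pushing with the fingertips: lift nothing and do not grip the cup. First gently nudge the coffee cup that stands before the tray slot aside to the left, until it is clear of the tray's way, keeping it upright; then slide the drip tray across in front of the slot and push it straight in between the machine's two feet until it is fully home. Leave the jars, the glass and the onion where they stand.

Things in the scene. Friction and masses are not known exactly. Their poses are not given: they have to be found in the camera images.
- machine: Fixed black and steel coffee machine facing the robot, 225 deep, 185 wide, 364 high. Origin: on the worktop, middle of the tray slot's mouth. x points into the slot, y left along the front. The slot lies between two straight feet: each 25 wide, 44 high, round front ends (radius 12.5) at x = 0, inner faces at y = -67.5 and 67.5 mm, so 135 mm apart. The slot's floor is the worktop.
- slot_end (a point): Middle of the slot's flat back wall at worktop height, 85 mm straight behind the machine's origin; the tray's back touches it when fully home. Axes as the machine's.
- head_front (a point): Middle of the lower front edge of the machine's overhanging head, at x = 50, y = 0, z = 205 mm in the machine's frame. The head is 185 mm wide and goes up to 303 mm (cups on top to 364 mm). Beneath it the spout from x = 55 mm on (down to z = 147 mm) and a thin steam pipe on the left from x = 64 mm on (down to z = 97 mm).
- tray: Loose drip tray: flat black box, steel grille on top, 130 x 130 x 38 mm high, 0.45 kg, starting right of the slot. Origin: centre of its underside; x from its flat steel front to its back (upright back corners rounded, radius 12), y to its left. Sides and front are flat and upright. Back first it fits the slot with 2.5 mm each side; home, its origin is at x = 20, y = 0 in the machine's frame.
- tray_front (a point): Middle of the tray's flat steel front face, 19 mm above its underside, 65 mm in front of its origin. When the tray is home this face still stands 45 mm out before the feet (x = -45 mm in the machine's frame).
- cup: Loose white ceramic coffee cup, upright, standing before the slot: round wall of 32 mm outer radius, 58 mm high, about 0.16 kg. Origin: centre of its underside. Its handle stands out about 25 mm in its own +y direction, at the start somewhere between the machine's left and the robot.
- ground_jar: Bystander: glass jar with yellow lid, 65 mm in diameter, 125 mm high, loose, right of the machine; origin at the centre of its underside. A like jar with a red lid (68 mm in diameter, 130 mm high, does not move) stands left of the machine, at about x = 92, y = 146 mm in the machine's frame.
- glass: Bystander: clear drinking glass, 80 mm in diameter, 91 mm high, at the front left; origin at the centre of its underside.
- onion: Bystander: brown onion, 67 mm in diameter, 78 mm high, on the left; origin at its underside.

How it is judged:
On the way, in this order (a step that is already met when the one before it is completed fails the run):
1. the cup stands upright clear of the tray's way, while the tray is still outside the slot (y of cup in the frame of machine above 0.1 m and angle between cup's own z axis and vertical below 0.1 rad and linear speed of cup below 0.03 m/s and x of tray in the frame of machine below -0.05 m), for 0.2 s.
2. the tray is fully home between the feet (x of tray in the frame of machine above 0.015 m and angle between the x axis of tray and the x axis of machine, either way round below 0.08 rad), for 0.2 s.
At the end, for the whole second after the job is handed in: The tray rests on the worktop between the machine's feet, within 5 mm of its back stop (origin at x > 15 mm, |y| < 6 mm in the machine's frame, turned less than 0.08 rad); the cup stands upright and still on the worktop, its axis more than 100 mm to the left of the slot's middle line (all of step 2 and y of tray in the frame of machine between -0.006 and 0.006 m and height (world z) of each of tray, cup below 0.004 m and linear speed of each of tray, cup below 0.01 m/s and y of cup in the frame of machine above 0.1 m and angle between cup's own z axis and vertical below 0.1 rad); the robot touches nothing.
It fails at once if the drip tray was lifted or tipped (height (world z) of tray above 0.01 m or angle between tray's own z axis and vertical above 0.12 rad).
It fails at once if the cup was lifted or knocked over (height (world z) of cup above 0.012 m or angle between cup's own z axis and vertical above 0.4 rad).
It fails at once if the cup was gripped, or pushed with over 20 N (contact force between the fingers and cup above 20 N or (horizontal distance between the grasp point and cup below 0.018 m and height (world z) of the grasp point below 0.055 m)).
It fails at once if the jar right of the machine, the glass or the onion was disturbed (distance of any of ground_jar, glass, onion from where it was at the start of the episode above 0.02 m).
It also fails if it takes over 70 s, if anything falls off the work surface, if the arm or the gripper's body presses on something with over 40 N, if the wrist force passes 120 N, or if a joint passes its speed limit or range.

## Robot

A 7-joint arm with a two-finger parallel gripper is mounted at the origin on a cart in front of the work surface, level with it; the furniture and walls round the work are solid. World frame = base frame: x ahead of the robot, y to its left, z up, the work surface at z = 0. Lengths are in m, angles in rad, forces in N, time in s.
With the tool pointing down it reaches from about 0.4 to 0.85 m from the base axis. Payload 4.4 kg.
Tool frame: the origin (TCP) lies between the finger pads; the fingertips stand robot.tip_extent ahead of it and the grasp point (between the pads) lies 3 mm ahead of it (robot.tip_extent is the distance from the TCP to the fingertips, in m); z points along the fingers, y is the line along which they close (so a half turn about z gives the same grasp; the last joint's range is limited). The gripper opens to 94 mm and grips with 3 to 60 N. Pads are 16 mm wide; open, the fingers measure 119 mm over their backs; the gripper's body (75 mm by 177 mm) begins 78 mm behind the grasp point.
Start: joints at [1.278, 0.628, 0.038, 1.517, -0.027, 0.996, -0.02], TCP at [0.146, -0.633, 0.227] pointing down, gripper open.
Joint ranges: [-3.06, 3.06], [-0.37, 2.12], [-1.25, 1.32], [0.18, 2.47], [-1.1, 4.24], [0.23, 1.98], [-2.94, 2.94]. Speed limits (rad/s): [2.57, 2.57, 3.14, 3.14, 3.14, 3.14, 3.14].

## Interface

Orientations are given as [roll, pitch, yaw] about the fixed x, y, z axes, in that order (R = Rz(yaw) Ry(pitch) Rx(roll)).
In Python, from station import robot gives the robot as it stands.
- The arm moves only by the shell command python3 -m inch 'ROWS' [OPENING] [FORCE]. ROWS is text: rows parted by semicolons, each of 6 numbers parted by spaces: the shift along the world's x, y, z in cm, then the turn, a rotation vector about the world's x, y, z in degrees. In form: tx ty tz rx ry rz; .... A call has 1 to 8 rows; each row is the pose to reach, as a shift and turn from the pose commanded when the call began; what a row does not reach only later rows make up. A row lasts 1/8 s, in which the tool goes at most 62.5 mm and 10.7 degrees, less where a joint would pass 70% of its speed; a pose out of reach is approached as far as the arm can. A call with a gripper value outside its range is refused whole. OPENING is the closure in counts, from 0 (fully open) to 255 (shut), set as the call begins (- or left out, the last holds). The fingers move at their own pace and stop on an object; FORCE is the grip in N (left out, the last holds). Time passes only in rows, so rows that repeat a pose let the fingers close. It gives the time, the measured TCP pose, the force, the opening and the grip force at its end, in the units of the state.
- robot.sense(): the state, without advancing time (a new reading comes with each control period).
- robot.capture(name): name is "scene" or "top" or "wrist"; returns the picture (480x640x3 uint8, blue, green, red); there is no depth.
- robot.camera_model(name): a dict with "mtx" (3x3 intrinsics, pixels), "k1" (the pictures are not rectified: a ray, as slopes to the right and down, at radius r is drawn at 1 + k1 r^2 times it, then the intrinsics apply), "extrinsics" (4x4, takes a point from camera to world coordinates). Camera axes: x right, y up, looking along -z (the intrinsics and any distortion apply to the point x, -y, -z); pixel columns grow to the right and rows downward; lengths in m; the calibration is good to about 2 mm. A picture is of the moment at which its call begins: read the wrist's pose just before it. camera_model takes no time and is no camera call; for the wrist camera it gives the pose at the moment of the call.
- robot.finish_job(): hands the job in; it is judged then, once.
Trained networks look in the newest picture that a camera, given by its name, has taken for a name from the list of things; names that differ only in an ending like _2 or _b are one class to them, and where a whole thing is asked for, a point or a joint stands for the part that bears it (a point fixed in the world has none). Each returns a list of dicts, best first, with "p" (0 to 1); they miss things now and then, are a little off and sometimes report something else, mostly with a low value. They report only what shows in the picture. A call takes as long as a camera call.
- robot.trace(query, camera): "region" (480x640 bool, what is visible of it) and "bbox" ([left, top, right, bottom] in pixels, round what is visible of it).
The state is a dict: "clock": time; "joint_positions": joint angles; "dq": joint speeds; "tau": joint torques, N m; "eef_pos": TCP position; "ee_rot": TCP orientation; "force": force on the tool from outside, world axes, zero at the start; "torque": the same for the moment, N m; "grip_width": opening from 0.0 (shut) to 1.0 (fully open); "grasp_force": force on a finger pad.
Only numpy, scipy, OpenCV 4.12 (cv2) and the standard library are available. Lean on these libraries where they do the work, as an engineer would, in place of code of your own. Each camera call takes 0.05 s, during which the arm holds its last target. There are 200 camera calls.

## Working session

There is one attempt and no reset: what is moved stays moved. The work goes in short steps, Python scripts to look and compute and a shell command to move; the robot and the scene stay as the last step left them, time stands still between calls to the robot, and variables do not carry over. Pictures are saved under pics/ and viewed, at most 10 in all, crops included, and the job is handed in when it is done.

```bash
mkdir -p pics; ls
cat > h.py <<'E'
import numpy as np, cv2
from station import robot
def ray(cam,px):
    m=robot.camera_model(cam); K=np.array(m["mtx"]); k1=m["k1"]; E=np.array(m["extrinsics"])
    px=np.atleast_2d(np.asarray(px,float))
    u=cv2.undistortPoints(px[:,None],K,np.array([k1,0,0,0.]))[:,0]
    d=np.c_[u[:,0],-u[:,1],-np.ones(len(u))]@E[:3,:3].T
    return E[:3,3],d
def at(cam,px,z):
    o,d=ray(cam,px); return o+d*((z-o[2])/d[:,2])[:,None]
E
python3 - <<'E'
from h import *
print(robot.tip_extent, robot.sense())
for c in ["scene","top"]:
    im=robot.capture(c); cv2.imwrite(f"pics/{c}0.png",im)
    E=np.array(robot.camera_model(c)["extrinsics"]); print(c,E.round(3).tolist(),robot.camera_model(c)["mtx"])
    for q in ["machine","tray","cup","ground_jar","glass","onion"]:
        for r in robot.trace(q,c)[:2]: print(c,q,round(r["p"],2),r["bbox"])
E
```

```text
pics
0.022 {'clock': 0.0, 'joint_positions': array([ 1.27822068,  0.62931218,  0.03848301,  1.5183588 , -0.02696846,
        0.99632861, -0.0199835 ]), 'dq': array([ 0.00063414,  0.00043044,  0.00212733, -0.00011292, -0.00043186,
        0.00023958, -0.0001305 ]), 'tau': array([-6.13997108e-04, -5.49724782e+01,  1.14283606e+00, -1.86628640e+01,
       -5.23570064e-02,  2.37805786e-02,  1.99605038e-04]), 'eef_pos': array([ 0.14599716, -0.63274114,  0.22657982]), 'ee_rot': array([-3.13970592e+00,  7.37317948e-05,  2.26776368e-01]), 'force': array([-0.18307315, -0.03201528, -0.24586249]), 'torque': array([ 0.00224314, -0.04955122,  0.01840989]), 'grasp_force': 0.0, 'grip_width': 1.0002968368713177}
scene [[-0.889, 0.231, -0.396, 0.097], [-0.458, -0.398, 0.795, 1.21], [0.026, 0.888, 0.46, 0.646], [0.0, 0.0, 0.0, 1.0]] [[527.38410294   0.         317.67228715]
 [  0.         527.38410294 237.0685303 ]
 [  0.           0.           1.        ]]
scene machine 0.96 [196.9, 104.4, 319.7, 286.3]
scene tray 0.8 [343.3, 225.5, 413.4, 271.9]
scene cup 0.95 [329.2, 252.9, 373.2, 293.0]
scene ground_jar 0.64 [295.0, 194.3, 322.5, 236.1]
scene glass 0.64 [247.2, 326.5, 297.0, 396.7]
scene onion 0.65 [233.6, 302.6, 269.0, 341.9]
top [[-0.005, 0.994, -0.107, 0.393], [-1.0, -0.006, -0.012, 0.311], [-0.013, 0.106, 0.994, 1.482], [0.0, 0.0, 0.0, 1.0]] [[569.48482043   0.         316.24916398]
 [  0.         569.48482043 245.55182729]
 [  0.           0.           1.        ]]
top machine 0.88 [302.7, 97.6, 395.0, 222.5]
top tray 0.89 [377.5, 243.6, 439.0, 305.5]
top tray 0.17 [222.8, 227.4, 248.0, 252.5]
top cup 0.77 [327.7, 253.5, 354.2, 292.7]
top ground_jar 0.57 [385.4, 184.3, 413.6, 211.4]
top ground_jar 0.48 [182.1, 263.7, 215.6, 291.1]
top glass 0.7 [181.6, 265.6, 215.7, 290.4]
top onion 0.81 [222.6, 228.5, 248.6, 250.5]
```

Run:
```python
import cv2
a=cv2.imread("pics/top0.png")[80:330,160:480]; cv2.imwrite("pics/topc.png",cv2.resize(a,(768,600),interpolation=cv2.INTER_CUBIC))
a=cv2.imread("pics/scene0.png")[90:410,180:500]; cv2.imwrite("pics/scenec.png",cv2.resize(a,(600,600),interpolation=cv2.INTER_CUBIC))
from h import *
robot.capture("top")
for q,z in [("tray",0.038),("cup",0.058),("ground_jar",.125),("onion",0.04),("glass",.091),("machine",.364)]:
    r=robot.trace(q,"top")[0]["region"].astype('uint8')
    c,_=cv2.findContours(r,0,2); c=max(c,key=cv2.contourArea)
    (p,s,a)=cv2.minAreaRect(c); b=cv2.boxPoints((p,s,a))
    print(q,at("top",[p],z).round(3),at("top",b,z)[:,:2].round(3).tolist())
```

```text
Traceback (most recent call last):
IndexError: list index out of range
```

View pics/topc.png

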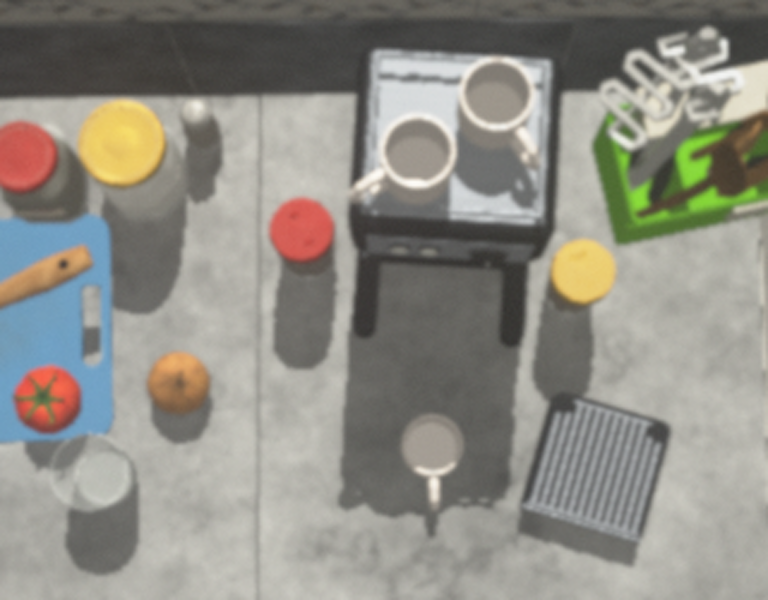

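View pics/scenec.png

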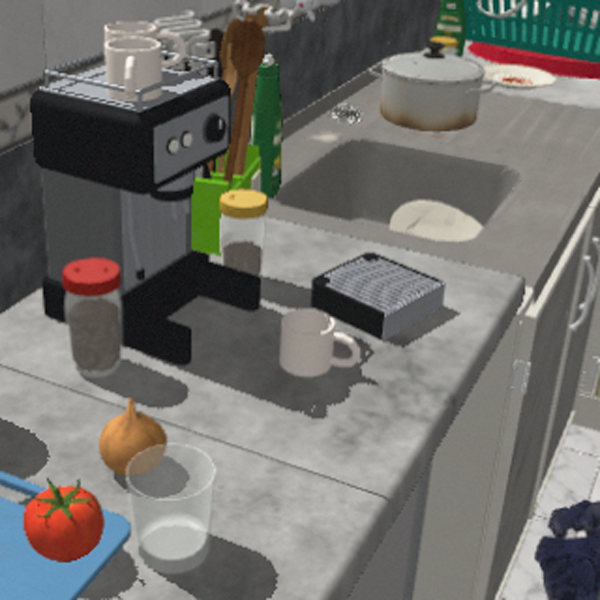

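The top view shows the machine's feet tips at crop (364,335) and (512,342). The cup is at (432,445) with its handle toward the robot, and the tray sits at the right, turned about -15° with its front toward the robot. The scene view confirms this.

Run:
```python
from h import *
f=lambda p:np.array(p)/2.4+[160,80]
print("feet tips",at("top",f([(364,335),(512,342)]),.044).round(4).tolist())
print("tray corners BL BR FR FL",at("top",f([(560,395),(668,430),(641,541),(522,516)]),.038).round(4).tolist())
print("cup rim c",at("top",f([(433,445)]),.058).round(4).tolist(),"jar",at("top",f([(584,271)]),.125).round(3).tolist(),"glass",at("top",f([(92,472)]),.091).round(3).tolist(),"onion",at("top",f([(179,382)]),.04).round(3).tolist())
robot.capture("top")
for q,z in [("tray",0.038),("cup",0.058),("ground_jar",.125)]:
  for t in robot.trace(q,"top")[:1]:
    r=t["region"].astype('uint8')
    c,_=cv2.findContours(r,0,2); c=max(c,key=cv2.contourArea)
    b=cv2.boxPoints(cv2.minAreaRect(c))
    print(q,at("top",[b.mean(0)],z).round(3),at("top",b,z)[:,:2].round(3).tolist())
# feet: dark pixels below head
im=cv2.imread("pics/top0.png"); g=im.max(2)
for row in range(190,225,4): print(row,np.where(g[row,300:390]<40)[0]+300)
for xs in (range(307,317),range(368,380)):
  print([ (x,int(np.where(g[190:240,x]<45)[0].max()+190)) for x in xs if (g[190:240,x]<45).any()])
```

```text
feet tips [[0.6144, 0.3405, 0.044], [0.6058, 0.1833, 0.044]]
tray corners BL BR FR FL [[0.5495, 0.1327, 0.038], [0.5115, 0.0189, 0.038], [0.3946, 0.0504, 0.038], [0.4216, 0.1751, 0.038]]
cup rim c [[0.4957, 0.2687, 0.058]] jar [[0.666, 0.117, 0.125]] glass [[0.468, 0.618, 0.091]] onion [[0.566, 0.538, 0.04]]
cup [[0.483 0.264 0.058]] [[0.509, 0.313], [0.538, 0.257], [0.458, 0.216], [0.429, 0.271]]
ground_jar [[0.658 0.122 0.125]] [[0.634, 0.169], [0.711, 0.13], [0.682, 0.075], [0.606, 0.115]]
190 []
194 []
198 []
202 []
206 []
210 []
214 []
218 []
222 []
[]
[]
```

```bash
python3 -m inch '3.5 4.8 0 0 0 4.5;7 9.6 0 0 0 9;10.5 14.4 0 0 0 13.5;14 19.2 0 0 0 18;17.5 24 0 0 0 22.5;21 28.8 0 0 0 27;24.5 33.6 0 0 0 31.5;27.5 38 0 0 0 36' 110; python3 -c "
from station import robot
print(robot.sense())"
```

```text
clock: 2.0
eef_pos: [0.4225, -0.2516, 0.2278]
ee_rot: [3.141, -0.0, 0.858]
force: [-0.2, -0.6, 1.0]
grip_width: 0.57
grasp_force: 0.0
{'clock': 2.0, 'joint_positions': array([ 0.60442502,  0.4067091 , -0.17187562,  1.94547899,  0.0946253 ,
        0.7959379 , -0.33233533]), 'dq': array([-0.69871184,  0.01668728, -0.21748489, -0.01744411,  0.12807245,
        0.01385663, -0.36196303]), 'tau': array([  3.34429912, -41.1421752 ,  -0.75669603, -14.96219784,
        -0.23244103,   0.14939276,   0.35879276]), 'eef_pos': array([ 0.42254328, -0.25156504,  0.22781396]), 'ee_rot': array([ 3.14059787e+00, -4.23838808e-04,  8.58363665e-01]), 'force': array([-0.19610078, -0.56078663,  0.97641148]), 'torque': array([-0.09350772, -0.09882762, -0.00010166]), 'grasp_force': 0.0, 'grip_width': 0.5703490604416301}
```

```bash
python3 -m inch '1 5.6 0 0 0 5;2 11.2 0 0 0 10;3 16.8 0 0 0 15;4 22.4 0 0 0 20;5 28 0 0 0 25;6 33.6 0 0 0 30;7 39.2 0 0 0 34;7.3 45.2 0 0 0 38' 145; python3 -m inch '7.3 45.2 0 0 0 38' >/dev/null 2>&1 <<<'' & wait; true
```

```text
clock: 3.0
eef_pos: [0.495, 0.2001, 0.2277]
ee_rot: [3.14, -0.0, 1.519]
force: [0.4, -0.5, 0.2]
grip_width: 0.432
grasp_force: 0.0
```

I tacked a stray second move onto that command by mistake. I'll check where the arm ended up.

Run:
```python
from h import *
s=robot.sense(); print(s['clock'],s['eef_pos'],s['ee_rot'],s['joint_positions'].round(2),s['grip_width'])
im=robot.capture("wrist"); cv2.imwrite("pics/w1.png",im)
im=robot.capture("top"); cv2.imwrite("pics/t1.png",im)
```

```text
3.125 [0.5041574  0.26205331 0.22777789] [3.14094457e+00 5.75734802e-04 1.71074159e+00] [-0.24  0.54 -0.45  1.74  0.28  0.92 -0.66] 0.43158607788215514
```

View pics/w1.png

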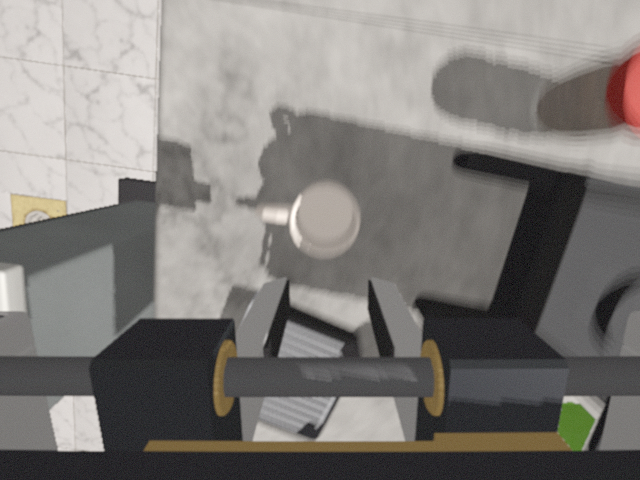

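The wrist view shows the cup rim at about (327,214), handle to the left, and the left foot tip at about (455,160). The stray row did no harm: the arm is just above the cup at z=0.23.

```bash
python3 - <<'E'
from h import *
print("L foot tip",at("wrist",[(455,160)],.044),"cup",at("wrist",[(327,214)],.058), robot.sense()['eef_pos'], robot.sense()['ee_rot'])
im=cv2.imread("pics/w1.png");
for q,z in [("cup",.058)]:
  robot.capture("wrist"); t=robot.trace(q,"wrist"); 
  if t: print(t[0]["bbox"],t[0]["p"])
E
python3 -m inch '-0.5 -3.2 0 0 0 -5.5;-1 -6.3 0 0 0 -11;-1 -6.3 0 0 0 -11'
```

```text
L foot tip [[0.60937464 0.35455295 0.044     ]] cup [[0.50048479 0.29022253 0.058     ]] [0.50339959 0.26916282 0.2279698 ] [ 3.13951322 -0.00723751  1.71763607]
[254.5, 198.9, 360.1, 266.7] 0.91
clock: 3.7
eef_pos: [0.4942, 0.1923, 0.2275]
ee_rot: [-3.141, 0.004, 1.506]
force: [-0.3, 0.7, 0.3]
grip_width: 0.432
grasp_force: 0.0
```

```bash
python3 -m inch '0 0 0 0 0 0;0 0 0 0 0 0'
python3 - <<'E'
from h import *
im=robot.capture("wrist"); cv2.imwrite("pics/w2.png",im); t=robot.trace("cup","wrist"); print([(x["p"],x["bbox"]) for x in t])
import json
m=robot.camera_model("wrist"); np.savez("pics/w2.npz",K=m["mtx"],E=m["extrinsics"],k=m["k1"])
E
```

```text
clock: 3.95
eef_pos: [0.4943, 0.1979, 0.2276]
ee_rot: [3.141, -0.001, 1.515]
force: [-0.3, -0.1, 0.1]
grip_width: 0.433
grasp_force: 0.0
[(0.81, [254.4, 119.5, 365.9, 187.7])]
```

View pics/w2.png

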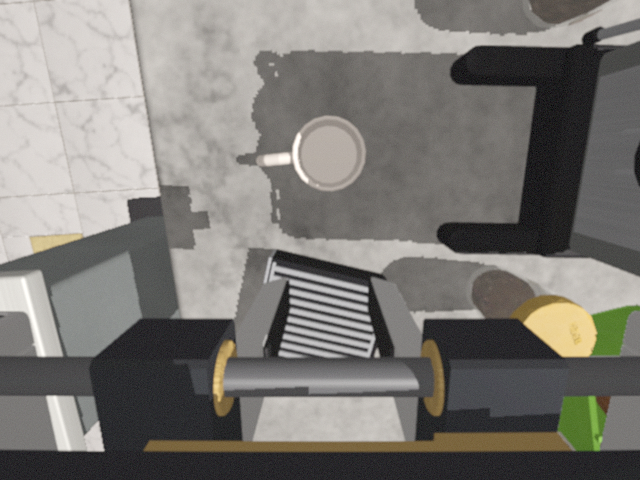

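Clear view: cup rim centre (330,152), left foot tip (451,66), right foot tip (438,233), and the tray's left edge running from (275,253) to (385,275).

Run:
```python
from h import *
pts={"Ltip":((451,68),.044),"Rtip":((438,233),.044),"Linner_floor_back":((535,85),0),"Rinner_back_top":((522,223),.044),"cup":((330,152),.058),"trayFL":((275,255),.038),"trayBL":((384,276),.038),"wallL floor":((534,88),0),"wallR floor":((522,220),0)}
for k,(p,z) in pts.items(): print(k,at("wrist",[p],z).round(4).tolist())
s=robot.sense(); print(s['eef_pos'],s['ee_rot'])
im=cv2.imread("pics/w2.png"); c=im[30:270,230:560]; cv2.imwrite("pics/w2c.png",cv2.resize(c,(792,576),interpolation=cv2.INTER_CUBIC))
```

```text
Ltip [[0.6091, 0.3371, 0.044]]
Rtip [[0.5998, 0.1922, 0.044]]
Linner_floor_back [[0.7066, 0.3265, 0.0]]
Rinner_back_top [[0.6796, 0.1975, 0.044]]
cup [[0.5009, 0.2724, 0.058]]
trayFL [[0.4415, 0.1778, 0.038]]
trayBL [[0.5482, 0.1501, 0.038]]
wallL floor [[0.7058, 0.3237, 0.0]]
wallR floor [[0.7026, 0.1919, 0.0]]
[0.49412232 0.198062   0.22747329] [-3.14158989e+00 -5.03348870e-04  1.51493831e+00]
```

View pics/w2c.png

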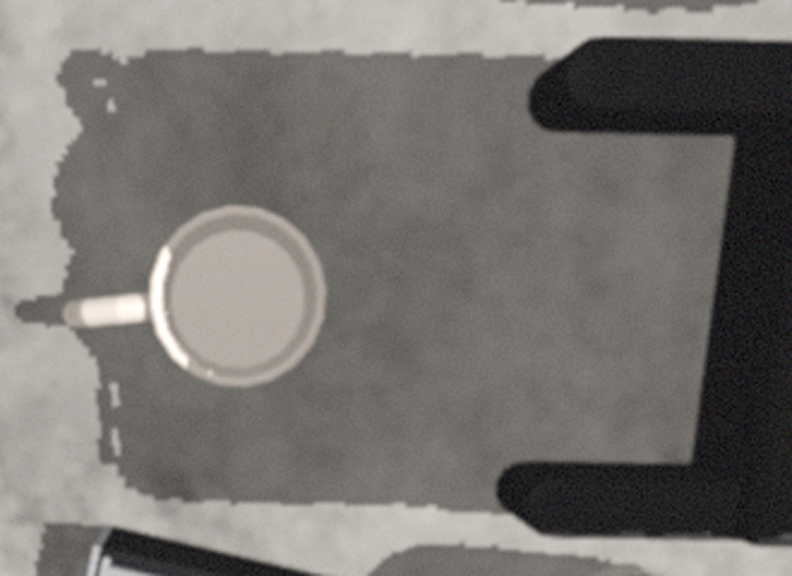

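Run:
```python
from h import *
f=lambda p:np.array(p)/2.4+[230,30]
a=at("wrist",f([(530,98),(497,487)]),0); print("tips floor",a.round(4).tolist())
L=at("wrist",f([(565,130),(733,134)]),0); R=at("wrist",f([(535,463),(690,463)]),.044); W=at("wrist",f([(733,140),(693,460)]),0)
print("Linner",L.round(4).tolist(),"Rinner",R.round(4).tolist(),"wall",W.round(4).tolist())
for v in (L[1]-L[0],R[1]-R[0]): print(np.degrees(np.arctan2(v[1],v[0])))
v=W[0]-W[1]; print("wall yaw",np.degrees(np.arctan2(-v[0],v[1])))
```

```text
tips floor [[0.6232, 0.3437, 0.0], [0.6117, 0.1828, 0.0]]
Linner [[0.6378, 0.3308, 0.0], [0.7071, 0.3257, 0.0]] Rinner [[0.6138, 0.2012, 0.044], [0.6753, 0.1978, 0.044]] wall [[0.7073, 0.3234, 0.0], [0.6992, 0.1903, 0.0]]
-4.192617110349309
-3.1749630586632116
wall yaw -3.441674189577865
```

```bash
python3 -m inch '0.7 0.7 -4 0 0 0;0.7 0.7 -8 0 0 0;0.7 0.7 -12 0 0 0;0.7 0.7 -16 0 0 0;0.7 0.7 -18.5 0 0 0;0.7 0.7 -19.5 0 0 0;0.7 1.4 -19.5 0 0 0;0.8 2.1 -19.5 0 0 0'
```

```text
clock: 5.05
eef_pos: [0.5029, 0.2197, 0.0335]
ee_rot: [3.14, -0.001, 1.514]
force: [-0.2, 0.4, 0.5]
grip_width: 0.435
grasp_force: 0.0
```

```bash
python3 -m inch '0 0.7 0 0 0 0;0 1.4 0 0 0 0;0.1 2.1 0 0 0 0;0.1 2.8 0 0 0 0;0.2 3.5 0 0 0 0;0.2 4.2 0 0 0 0;0.3 4.9 0 0 0 0;0.3 5.6 0 0 0 0'
```

```text
clock: 6.05
eef_pos: [0.5053, 0.2749, 0.0324]
ee_rot: [3.141, -0.0, 1.514]
force: [-0.3, -1.0, -0.4]
grip_width: 0.43
grasp_force: 0.5
```

Contact is light, at about 1 N. I'll keep pushing to y≈0.38.

```bash
python3 -m inch '0.1 0.7 0 0 0 0;0.1 1.4 0 0 0 0;0.1 2.1 0 0 0 0;0.2 2.8 0 0 0 0;0.2 3.5 0 0 0 0;0.3 4.2 0 0 0 0;0.3 4.9 0 0 0 0;0.3 5.6 0 0 0 0'; python3 -m inch '0.1 0.7 0 0 0 0;0.1 1.4 0 0 0 0;0.1 2.1 0 0 0 0;0.2 2.8 0 0 0 0;0.2 3.5 0 0 0 0;0.3 4.2 0 0 0 0;0.3 4.7 0 0 0 0;0.3 5 0 0 0 0'
python3 - <<'E'
from h import *
robot.capture("top")
t=robot.trace("cup","top"); print([(x["p"],x["bbox"]) for x in t])
if t:
  l,tp,r,b=t[0]["bbox"]; print(at("top",[((l+r)/2,tp+(r-l)/2)],.05).round(3))
E
```

```text
clock: 7.05
eef_pos: [0.5082, 0.3308, 0.0325]
ee_rot: [3.142, -0.0, 1.514]
force: [-0.1, -0.7, -0.2]
grip_width: 0.43
grasp_force: 0.5
clock: 8.05
eef_pos: [0.5111, 0.3807, 0.0325]
ee_rot: [3.142, -0.0, 1.514]
force: [0.2, -0.9, 0.7]
grip_width: 0.428
grasp_force: 0.6
[(0.39, [276.4, 277.6, 284.1, 284.1])]
[[0.457 0.42  0.05 ]]
```

```bash
python3 -m inch '0 -1.5 0 0 0 0;0 -4 0 0 0 0;0 -5 3 0 0 0;0 -7 8 0 0 -2;-1 -12 11 0 0 -4;-2 -18 11 0 0 -7;-3 -24 11 0 0 -10;-4.5 -30 11 0 0 -11.5' 65
python3 -m inch '-1 -4.5 0 0 0 0;-1.9 -8.5 0 0 0 0;-1.9 -8.5 0 0 0 0;-1.9 -8.5 0 0 0 0'
python3 - <<'E'
from h import *
for c in ("top","wrist"):
  im=robot.capture(c); cv2.imwrite(f"pics/{c}3.png",im)
  for q,z in [("tray",.038),("cup",.058)]:
    t=robot.trace(q,c)
    for x in t[:1]:
      r=x["region"].astype('uint8'); k,_=cv2.findContours(r,0,2); k=max(k,key=cv2.contourArea)
      print(c,q,round(x["p"],2),x["bbox"],at(c,cv2.boxPoints(cv2.minAreaRect(k)),z)[:,:2].round(3).tolist())
a=cv2.imread("pics/top3.png")[160:320,230:450]; w=cv2.imread("pics/wrist3.png")
cv2.imwrite("pics/c3.png",np.vstack([cv2.resize(a,(412,300),interpolation=cv2.INTER_CUBIC),cv2.resize(w,(400,300))[:, :400] if 0 else cv2.copyMakeBorder(cv2.resize(w,(400,300)),0,0,0,12,0)]))
cv2.imwrite("pics/c3.png",np.hstack([cv2.resize(a,(400,291),interpolation=cv2.INTER_CUBIC),cv2.resize(w,(388,291))]))
s=robot.sense();print(s['eef_pos'],s['ee_rot'])
E
```

```text
clock: 9.15
eef_pos: [0.4656, 0.0772, 0.1428]
ee_rot: [3.14, 0.0, 1.311]
force: [0.8, -1.1, -0.2]
grip_width: 0.746
grasp_force: 0.0
clock: 9.65
eef_pos: [0.4472, -0.0046, 0.1427]
ee_rot: [3.141, -0.001, 1.312]
force: [1.2, 0.1, 0.1]
grip_width: 0.746
grasp_force: 0.0
top tray 0.62 [376.0, 240.9, 436.1, 306.1] [[0.429, 0.178], [0.557, 0.14], [0.521, 0.013], [0.393, 0.052]]
top cup 0.66 [268.1, 248.3, 295.8, 290.4] [[0.532, 0.453], [0.551, 0.391], [0.461, 0.363], [0.441, 0.424]]
wrist tray 0.57 [237.5, 0.0, 438.8, 204.2] [[0.434, 0.174], [0.558, 0.141], [0.533, 0.012], [0.393, 0.049]]
wrist cup 0.57 [540.9, 0.0, 639.2, 51.2] [[0.612, 0.12], [0.668, 0.105], [0.666, 0.077], [0.608, 0.091]]
[ 0.44727708 -0.00375726  0.14245772] [ 3.14154655e+00 -3.10588382e-04  1.31491680e+00]
```

View pics/c3.png

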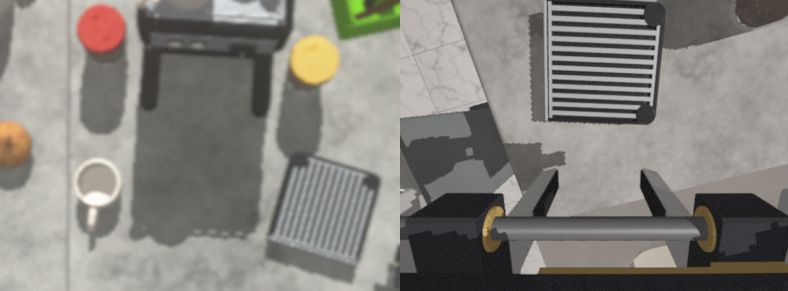

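```bash
python3 -m inch '0.7 0.3 -3 0 0 0;0.7 0.3 -7 0 0 0;0.7 0.3 -10 0 0 0;0.7 0.3 -11 0 0 0;0.9 1.2 -11 0 0 0;1.1 1.9 -11 0 0 0;1.3 2.6 -11 0 0 0;1.5 3.2 -11 0 0 0'; python3 -c "
from station import robot
print(robot.sense()['torque'],robot.sense()['force'])"
```

```text
clock: 10.95
eef_pos: [0.4629, 0.0269, 0.0333]
ee_rot: [3.14, 0.001, 1.312]
force: [-0.1, -4.3, 2.8]
grip_width: 0.742
grasp_force: 1.8
[-0.86031093 -0.2646127  -0.12236748] [-0.0783612  -4.34896431  2.82747522]
```

```bash
python3 -m inch '0.26 1.05 0 0 0 0.7;0.5 2.1 0 0 0 1.4;0.75 3.2 0 0 0 2.1;1 4.3 0 0 0 2.8;1.2 5.4 0 0 0 3.5;1.4 6.5 0 0 0 4.2;1.6 7.5 0 0 0 4.9;1.8 8.6 0 0 0 5.6' && python3 -m inch '0.2 1.1 0 0 0 0.7;0.4 2.2 0 0 0 1.4;0.6 3.3 0 0 0 2.1;0.7 4.4 0 0 0 2.8;0.85 5.5 0 0 0 3.5;1 6.6 0 0 0 4.2;1.1 7.6 0 0 0 5;1.2 8.4 0 0 0 5.5'
python3 - <<'E'
from h import *
for c in ("top",):
  im=robot.capture(c); cv2.imwrite(f"pics/{c}4.png",im)
im=robot.capture("wrist"); cv2.imwrite("pics/wrist4.png",im)
a=cv2.imread("pics/top4.png")[160:320,230:450]
cv2.imwrite("pics/c4.png",np.hstack([cv2.resize(a,(400,291),interpolation=cv2.INTER_CUBIC),cv2.resize(im,(388,291))]))
s=robot.sense();print(s['eef_pos'],s['ee_rot'])
E
```

```text
clock: 11.95
eef_pos: [0.4801, 0.1139, 0.0324]
ee_rot: [-3.141, 0.0, 1.412]
force: [-0.8, -4.4, 3.0]
grip_width: 0.745
grasp_force: 2.0
clock: 12.95
eef_pos: [0.4921, 0.1982, 0.0324]
ee_rot: [-3.141, -0.0, 1.508]
force: [0.2, -2.9, 1.2]
grip_width: 0.741
grasp_force: 1.4
[0.49231385 0.19946338 0.03248001] [ 3.14094810e+00 -2.25185098e-03  1.50875815e+00]
```

View pics/c4.png

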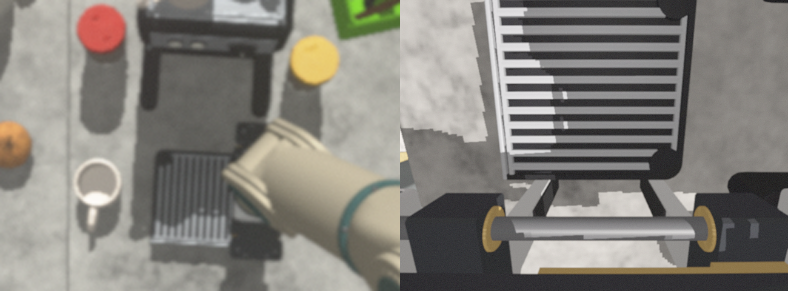

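The tray now stands square before the slot. I'll back off and lift to take a checking view.

```bash
python3 -m inch '0 -1 0 0 0 0;-0.1 -3 0 0 0 0;-0.3 -5 2 0 0 0;0 -6 7 0 0 0;1 -6 12 0 0 0;2 -6 17 0 0 0;3 -6 20 0 0 0;3 -6 20 0 0 0'
python3 -m inch '0 0 0 0 0 0;0 0 0 0 0 0'
python3 - <<'E'
from h import *
im=robot.capture("wrist"); cv2.imwrite("pics/w5.png",im)
s=robot.sense();print(s['eef_pos'],s['ee_rot'],s['joint_positions'].round(2))
from scipy.spatial.transform import Rotation as R
E=np.array(robot.camera_model("wrist")["extrinsics"]); print("cam in tool",R.from_euler('xyz',s['ee_rot']).inv().apply(E[:3,3]-s['eef_pos']))
E
```

```text
clock: 14.05
eef_pos: [0.524, 0.1357, 0.2345]
ee_rot: [3.137, -0.001, 1.504]
force: [-0.4, 0.2, -0.8]
grip_width: 0.745
grasp_force: 0.0
clock: 14.3
eef_pos: [0.5208, 0.1365, 0.2309]
ee_rot: [-3.138, 0.001, 1.507]
force: [-0.4, -0.2, 0.2]
grip_width: 0.746
grasp_force: 0.0
[0.52106533 0.13678254 0.23111477] [-3.13889879e+00  1.00215689e-03  1.50691917e+00] [-0.04  0.49 -0.39  1.81  0.23  0.89 -0.61]
cam in tool [ 0.06871302  0.00114365 -0.15841564]
```

View pics/w5.png

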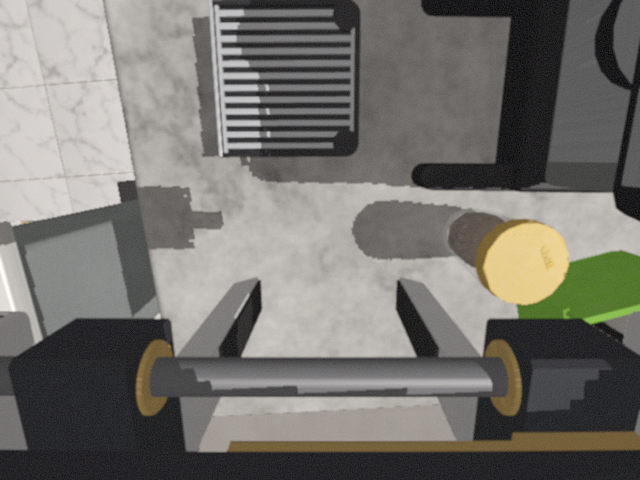

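The tray is square in front of the slot. Its right side's floor edge is at row ~156 (cols 225–345), and the right foot's inner top edge is at row ~163.

Run:
```python
from h import *
im=cv2.imread("pics/w5.png").max(2).astype(int)
def edge(c,r0,r1,sgn):
    p=cv2.GaussianBlur(im.astype(np.float32),(5,1),0)[r0:r1,c]; return r0+.5+int(np.argmax(sgn*np.diff(p)))
te=[(c,edge(c,146,168,1)+.5) for c in range(235,340,12)]
fe=[(c,edge(c,152,172,-1)+.5) for c in range(435,500,8)]
print(te,fe)
T=at("wrist",te,0); F=at("wrist",fe,.044)
for n,P in (("tray R side",T),("foot inner",F)):
    k=np.polyfit(P[:,0],P[:,1],1); print(n,"yaw",np.degrees(np.arctan(k[0])),"mid",P.mean(0).round(4), "resid",np.std(P[:,1]-np.polyval(k,P[:,0])), "y at .618:",np.polyval(k,.618), "y at .5",np.polyval(k,.5))
print("front",at("wrist",[(213,156)],0),"back",at("wrist",[(358,100)],.038))
```

```text
[(235, 157.0), (247, 157.0), (259, 157.0), (271, 156.0), (283, 157.0), (295, 157.0), (307, 156.0), (319, 157.0), (331, 157.0)] [(435, 163.0), (443, 163.0), (451, 163.0), (459, 163.0), (467, 164.0), (475, 164.0), (483, 164.0), (491, 164.0), (499, 155.0)]
tray R side yaw -3.6445471060747017 mid [0.4791 0.2103 0.    ] resid 0.00041387523625363543 y at .618: 0.2014518426025755 y at .5 0.20896788526341575
foot inner yaw -0.5619663264933885 mid [0.6534 0.1938 0.044 ] resid 0.002225626969491717 y at .618: 0.19417953108502303 y at .5 0.19533693139580469
front [[0.40676191 0.21582621 0.        ]] back [[0.55602164 0.25507076 0.038     ]]
```

```bash
python3 -m inch '-1.6 1.8 0 0 0 10;-3.2 3.6 0 0 0 20;-4.8 5.4 0 0 0 30;-6.4 7.2 0 0 0 40;-8 9 0 0 0 50;-9.6 10.8 0 0 0 60;-11.3 12.6 0 0 0 70;-12.9 14.2 0 0 0 80' 30
python3 -m inch '0 0 0 0 0 10;0 0 0 0 0 10'
python3 -c "
from station import robot
s=robot.sense();print(s['eef_pos'],s['ee_rot'],s['joint_positions'].round(2))"
```

```text
clock: 15.35
eef_pos: [0.392, 0.2797, 0.2317]
ee_rot: [-3.141, -0.001, 2.91]
force: [0.5, -0.7, 0.3]
grip_width: 0.883
grasp_force: 0.0
clock: 15.6
eef_pos: [0.3926, 0.2792, 0.2317]
ee_rot: [-3.141, -0.002, 3.077]
force: [-0.4, -0.4, -0.4]
grip_width: 0.884
grasp_force: 0.0
[0.39256856 0.27918482 0.23171431] [-3.14114657e+00 -1.77017584e-03  3.07667351e+00] [-0.09  0.5  -0.85  1.95  0.47  0.91  0.33]
```

```bash
python3 -m inch '0 0 -5 0 0 0;0 0 -10 0 0 0;0 0 -15 0 0 0;0 0 -18.5 0 0 0;0 0 -19.9 0 0 0;1 -0.1 -19.9 0 0 0;2 -0.1 -19.9 0 0 0;3 -0.2 -19.9 0 0 0'
python3 -m inch '0.7 -0.1 0 0 0 0;1.5 -0.15 0 0 0 0;2.3 -0.25 0 0 0 0;3.1 -0.35 0 0 0 0;3.9 -0.45 0 0 0 0;3.9 -0.45 0 0 0 0'
python3 - <<'E'
from h import *
im=robot.capture("top"); cv2.imwrite("pics/top6.png",im); a=im[160:320,230:450]
cv2.imwrite("pics/c6.png",cv2.resize(a,(770,560),interpolation=cv2.INTER_CUBIC)); print(robot.sense()['torque'])
E
```

```text
clock: 16.6
eef_pos: [0.4239, 0.2779, 0.0347]
ee_rot: [3.14, 0.0, 3.077]
force: [-4.9, 0.7, 3.4]
grip_width: 0.881
grasp_force: 2.2
clock: 17.35
eef_pos: [0.4639, 0.2724, 0.0333]
ee_rot: [3.142, 0.002, 3.076]
force: [0.8, -0.1, -0.4]
grip_width: 0.882
grasp_force: 0.0
[ 0.05159757 -0.15211954  0.02560975]
```

View pics/c6.png

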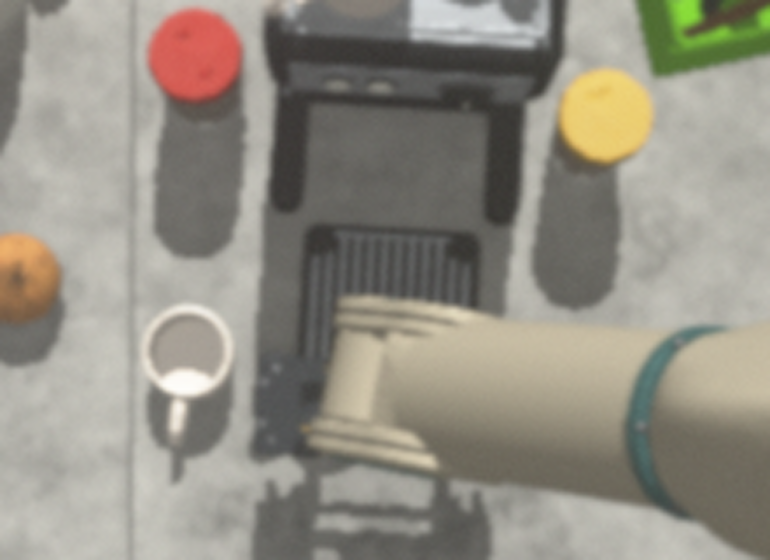

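The tray is lined up between the feet: its edges run at cols 303/480 and the slot's at about 298/483. I'll push straight in.

```bash
python3 -m inch '0.7 -0.04 0 0 0 0;1.4 -0.08 0 0 0 0;2.1 -0.13 0 0 0 0;2.8 -0.17 0 0 0 0;3.4 -0.21 0 0 0 0;4 -0.25 0 0 0 0;4.6 -0.29 0 0 0 0;5.2 -0.33 0 0 0 0'
```

```text
clock: 18.4
eef_pos: [0.5146, 0.2694, 0.0334]
ee_rot: [-3.142, -0.0, 3.078]
force: [-1.3, -0.3, -0.9]
grip_width: 0.881
grasp_force: 0.7
```

```bash
python3 -m inch '0.6 -0.04 0 0 0 0;1.2 -0.08 0 0 0 0;1.8 -0.12 0 0 0 0;2.4 -0.16 0 0 0 0;3 -0.2 0 0 0 0;3.5 -0.23 0 0 0 0;4 -0.26 0 0 0 0;4.3 -0.28 0 0 0 0'
```

```text
clock: 19.4
eef_pos: [0.5574, 0.2667, 0.0335]
ee_rot: [3.142, -0.0, 3.077]
force: [-2.6, 0.2, -0.9]
grip_width: 0.884
grasp_force: 0.9
```

```bash
python3 -m inch '0.2 -0.01 0 0 0 0;0.4 -0.02 0 0 0 0;0.6 -0.03 0 0 0 0;0.8 -0.04 0 0 0 0;1 -0.05 0 0 0 0'
```

```text
clock: 20.02
eef_pos: [0.5595, 0.2667, 0.0334]
ee_rot: [-3.138, -0.012, 3.079]
force: [-18.8, -1.1, 12.2]
grip_width: 0.88
grasp_force: 9.8
```

It stopped hard at 19 N. I'll back off, lift clear and look.

```bash
python3 -m inch '-1.5 0.1 0 0 0 0;-4 0.3 0 0 0 0;-6 0.4 3 0 0 0;-8 0.5 8 0 0 0;-11 0.6 14 0 0 0;-14 0 19 0 0 0;-14 -6 19 0 0 0;-14 -12 19 0 0 0'
python3 -m inch '0 -6 0 0 0 0;0 -12 0 0 0 0;0 -18 0 0 0 0;0 -18 0 0 0 0'
python3 - <<'E'
from h import *
im=robot.capture("top"); cv2.imwrite("pics/top7.png",im)
a=im[160:300,250:430]; cv2.imwrite("pics/c7.png",cv2.resize(a,(756,588),interpolation=cv2.INTER_CUBIC))
E
```

```text
clock: 21.02
eef_pos: [0.4282, 0.1455, 0.2248]
ee_rot: [3.141, 0.005, 3.08]
force: [0.7, -0.5, -0.4]
grip_width: 0.879
grasp_force: 0.0
clock: 21.52
eef_pos: [0.4272, -0.0394, 0.2233]
ee_rot: [-3.139, 0.0, 3.067]
force: [1.2, 0.3, -0.0]
grip_width: 0.883
grasp_force: 0.0
```

View pics/c7.png

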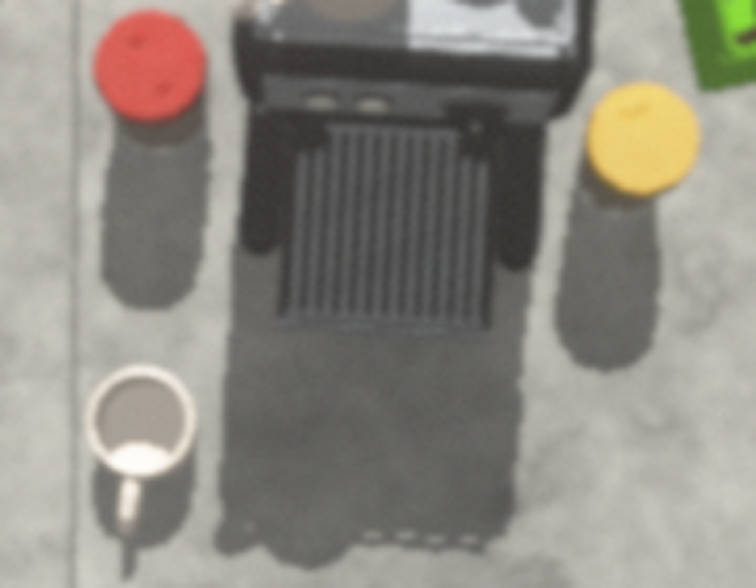

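The picture shows the tray between the feet, its front edge at row ~323 and the feet tips at row ~261. That is about 40 mm of protrusion, which fits fully home. The cup stands upright at the left at (140,420), and the robot is clear of everything.

```bash
python3 -m inch '0 0 0 0 0 0;0 0 0 0 0 0'; python3 -c "
from station import robot
print(robot.finish_job())"
```

```text
clock: 21.82
eef_pos: [0.4275, -0.032, 0.2238]
ee_rot: [3.141, 0.001, 3.081]
force: [-0.0, 0.0, 0.0]
grip_width: 0.882
grasp_force: 0.0
the job is handed in; nothing more can be done
None
```

I nudged the cup aside to the left, still upright, pushed the drip tray in between the feet until it stopped against the back, and handed the job in at about 22 s. The last picture agrees with the tray being home, but no verdict came back.

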